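Move the parts carrier from the drying hook to the check-weigh hook

TASK

Take the hanging steel parts carrier off the rigid drying hook and, keeping it level and never setting it down or forcing it against either hook, hang it by its eye on the sprung hook of the check-weigh stand. Ease it down slowly until the weigh hook carries exactly its full weight, then let go so that the hook neither drops nor springs back; leave the other things where they are.

Things in the scene. Friction and masses are not known exactly. Their poses are not given: they have to be found in the camera images.
- carrier_grip (a point): Centre of the carrier's grip block: black plastic, 22 (x) x 16 (y: pinch this way) x 45 mm high, standing on a steel header plate 10 (x) x 56 (y) x 16 mm whose top is 22.5 mm below this point. Axes: z up, x through the eye; at the start x runs along the drying arm from lip to post, within 0.1 rad. The loaded carrier's mass is unknown, 0.24 to 0.94 kg.
- carrier_eye (a point): Middle of the upper edge (header underside) of the carrier's eye, 38.5 mm under the grip block's centre; this edge rests on the hook arm. The eye is a window 40 wide (y) x 42 mm high, open along x, cheeks 8 mm. Below it a stem and a steel tray 90 x 100 x 30 mm with white parts fixed in it; tray underside 112 mm below this point. Axes as the grip.
- drying_seat (a point): Mid saddle, on top of the rigid drying hook's arm, 200 mm above the table; the carrier starts here, within 8 mm along it. Level flat steel bar 16 wide, 8 mm thick, on a thin round fixed post. Axes: z up, x along the arm from free end to post (post axis at x = +130 mm, post top 15 mm above the arm). Upturned lip at x = -26 to -20 mm, 12 mm above the arm's top.
- weigh_seat (a point): Mid saddle, on top of the sprung weigh hook's arm, 225 mm above the table unloaded; sinks with the hook. Flat steel bar 16 wide, 8 mm thick, from a square grey slotted column (front at x = +115 mm, top 246 mm up). Axes: z up, x along the arm from free end to column. Lip at x = -26 to -20 mm, 12 mm above the arm's top; round collar, 34 mm diameter, face at x = +20 mm.
- weigh_hook (a joint): How far the weigh hook has sunk, m: 0 unloaded, 0.085 at its end stop. Lightly damped spring, 0.12 N per mm: sinks 16 to 75 mm under the carrier, by its weight. Delicate: never move it faster than 60 mm/s, drive it to the end stop, or let it drop or spring by letting go while the gripper still bears, or presses with, more than about 0.4 N.
- beaker: Loose clear plastic beaker, 72 mm in diameter, 85 mm high, on the table in front between the stands; leave alone. Origin at the centre of its underside.
- jar: Loose amber jar, 56 mm in diameter, 85 mm high, on the left of the table; leave alone. Origin at the centre of its underside.
- spanner: Loose steel spanner lying on the right of the table; leave alone. Origin at its middle, underside.
- bottle: Loose white bottle, 52 mm in diameter, 120 mm high, at the back between the stands; leave alone. Origin at the centre of its underside.

How it is judged:
On the way, in this order (a step that is already met when the one before it is completed fails the run):
1. the carrier has been lifted off the drying hook and is clear of it (distance between carrier_eye and drying_seat above 0.08 m), for 0.1 s.
2. the weigh hook has sunk under the carrier hanging in its saddle (value of joint weigh_hook above 0.006 m and x of carrier_eye in the frame of weigh_seat between -0.02 and 0.02 m and z of carrier_eye in the frame of weigh_seat between -0.004 and 0.004 m), for 0.2 s.
At the end, for the whole second after the job is handed in: The carrier hangs released and at rest (under 0.03 m/s) by its eye in the weigh hook's saddle: upper edge of the eye within 20 mm along, 18 mm across and 4 mm in height of the saddle's middle, level within 0.12 rad, the hook sunk at least 10 mm (value of joint weigh_hook above 0.01 m and x of carrier_eye in the frame of weigh_seat between -0.02 and 0.02 m and y of carrier_eye in the frame of weigh_seat between -0.018 and 0.018 m and z of carrier_eye in the frame of weigh_seat between -0.004 and 0.004 m and angle between carrier_eye's own z axis and vertical below 0.12 rad and linear speed of carrier below 0.03 m/s); the robot touches nothing.
It fails at once if the weigh hook moves faster than 0.06 m/s (dropped, jolted or let spring back) (velocity of joint weigh_hook above 0.06 m/s or velocity of joint weigh_hook below -0.06 m/s).
It fails at once if the carrier is forced against the drying hook (over 35 N) or the weigh hook (over 20 N), or the weigh hook driven to its lower end stop (contact force between carrier and drying_stand above 35 N or contact force between carrier and weigh_stand above 20 N or value of joint weigh_hook above 0.083 m).
It fails at once if the carrier tips more than 0.3 rad from level (angle between carrier_eye's own z axis and vertical above 0.3 rad).
It fails at once if the carrier is set down or dropped (its eye comes lower than 132 mm, its tray to 20 mm above the table) (height (world z) of carrier_eye below 0.132 m).
It fails at once if another thing is moved by more than 30 mm (distance of any of beaker, jar, spanner, bottle from where it was at the start of the episode above 0.03 m).
It also fails if it takes over 61 s, if anything falls off the work surface, if the arm or the gripper's body presses on something with over 40 N, if the wrist force passes 120 N, or if a joint passes its speed limit or range.

ROBOT

A 6-joint arm with a two-finger parallel gripper is mounted at the origin on the work surface. World frame = base frame: x ahead of the robot, y to its left, z up, the work surface at z = 0. Lengths are in m, angles in rad, forces in N, time in s.
With the tool pointing down it reaches from about 0.35 to 0.85 m from the base axis. Payload 8.1 kg.
Tool frame: the origin (TCP) lies midway between the tips of the shut fingers; the grasp point (between the pads) lies 19 mm behind it; z points along the fingers, y is the line along which they close (so a half turn about z gives the same grasp; the last joint's range is limited). The gripper opens to 93 mm and grips with 3 to 60 N. Pads are 15 mm wide; open, the fingers measure 128 mm over their backs; the gripper's body (75 mm by 188 mm) begins 65 mm behind the grasp point.
Start: joints at [1.193, 0.13, 1.488, -0, 1.523, -0.085], TCP at [0.173, 0.574, 0.182] pointing down, gripper open.
Joint ranges: [-2.96, 2.96], [-0.89, 2.26], [0.02, 2.5], [-1.34, 4.48], [0, 2.73], [-2.66, 2.66]. Speed limits (rad/s): [2.39, 2.39, 2.79, 3.14, 3.14, 3.14].

INTERFACE

Orientations are given as a unit quaternion [x, y, z, w].
In Python, from workcell import manip, viewer, order gives the robot as it stands.
- The arm moves only by the tool servo_tool, never from a script. Its argument "deltas" is a list of rows, each a list of 3 entries, a list of its own where there are three numbers: the finger opening in mm, from 0 to 93, then the shift along the world's x, y, z in mm, then the turn, a rotation vector about the world's x, y, z in rad. A call has 1 to 5 rows; each row shifts and turns the commanded pose from where the row before left it; what a row does not reach is not made up. A row lasts 1/8 s, in which the tool goes at most 62.5 mm and 10.7 degrees, less where a joint would pass 70% of its speed; a pose out of reach is approached as far as the arm can. A call is refused whole if a number of a shift passes 62.5 or a number of a turn 0.188, either way. A call with a gripper value outside its range is refused whole. The fingers move at their own pace and stop on an object; "newtons" is the grip in N (left out, the last holds). Time passes only in rows, so rows that do not move let the fingers close. It gives the time, the measured TCP pose, the force, the opening and the grip force at its end, in the units of the state.
- manip.read_state(): the state, without advancing time (a new reading comes with each control period).
- viewer.read_camera(name): name is "scene" or "top"; returns (picture, depth): 384x512x3 uint8, red, green, blue; 384x512 float32, m along the optical axis (not along the pixel's ray), 0 where there is no reading.
- viewer.camera_info(name): a dict with "fx", "fy", "cx", "cy" (pixels), "rvec" (rotation vector, rad) and "tvec" (3), from world to camera coordinates, as OpenCV has them. Camera axes: x right, y down, z forward; pixel columns grow to the right and rows downward; lengths in m; the calibration is good to about 2 mm. A picture is of the moment at which its call begins. camera_info takes no time and is no camera call.
- order.close_job(): hands the job in; it is judged then, once.
The state is a dict: "clock": time; "joints": joint angles; "joint_vel": joint speeds; "joint_efforts": joint torques, N m; "tcp_pos": TCP position; "tool_rot": TCP orientation; "contact_force": force on the tool from outside, world axes, zero at the start; "wrist_torque": the same for the moment, N m; "grip_width": finger opening in m; "gripper_force": force on a finger pad.
Only numpy, scipy, OpenCV 4.12 (cv2) and the standard library are available. Lean on these libraries where they do the work, as an engineer would, in place of code of your own. Each camera call takes 0.05 s, during which the arm holds its last target. There are 200 camera calls.

## Working session

There is one attempt and no reset: what is moved stays moved. The work goes in short steps, Python scripts to look and compute and a tool call to move; the robot and the scene stay as the last step left them, time stands still between calls to the robot, and variables do not carry over. Pictures are saved under pics/ and viewed, at most 10 in all, crops included, and the job is handed in when it is done.

Besides the shell and the picture viewer there is one more tool, called after "Call:" by a JSON object that holds its "fn" and its "kwargs", one argument or row to a line. servo_tool: Moves the arm, as the interface text tells. Its arguments: {"type":"object","properties":{"deltas":{"type":"array","items":{"type":"array"}},"newtons":{"type":"number"}},"required":["deltas"]}

```bash
mkdir -p pics
cat > h.py <<'E'
import numpy as np, cv2
from workcell import manip, viewer, order
def cam(n):
    i=viewer.camera_info(n); R=cv2.Rodrigues(np.array(i['rvec'],float))[0]; return i,R,np.array(i['tvec'],float).ravel()
def cloud(n,d):
    i,R,t=cam(n); v,u=np.mgrid[:d.shape[0],:d.shape[1]]
    p=np.stack([(u-i['cx'])/i['fx']*d,(v-i['cy'])/i['fy']*d,d],-1)
    w=(p-t)@R; w[d==0]=np.nan; return w
def ray(n,u,v,z):
    i,R,t=cam(n); c=-R.T@t; r=R.T@np.array([(u-i['cx'])/i['fx'],(v-i['cy'])/i['fy'],1]); return c+r*(z-c[2])/r[2]
E
python3 - <<'E'
from h import *
for n in("scene","top"):
    p,d=viewer.read_camera(n); np.savez(f'pics/{n}0.npz',p=p,d=d); cv2.imwrite(f'pics/{n}0.png',p[...,::-1])
    i,R,t=cam(n); print(n,i['fx'],-R.T@t,R[2])
    
print(manip.read_state())
E
```

```text
scene 469.2103176812806 [1.03028096 0.96710816 1.18681764] [-0.32134339 -0.64571515 -0.69266902]
top 362.1089010049141 [0.44307965 0.01815547 1.36780372] [ 0.06220242  0.0013332  -0.99806266]
{'clock': 0.1, 'joints': array([ 1.19258963e+00,  1.31071198e-01,  1.48916975e+00, -2.82650344e-06,
        1.52300773e+00, -8.54019007e-02]), 'joint_vel': array([-0.00082982, -0.00225221, -0.00228663, -0.00089344,  0.00055467,
        0.00122664]), 'joint_efforts': array([ 5.68546554e-06, -5.61337495e+01, -4.93101311e+01,  7.69842183e-02,
        2.89778388e-02, -2.77539058e-06]), 'tcp_pos': array([0.17295072, 0.57393163, 0.18130138]), 'tool_rot': array([ 1.45879852e-01,  9.89301968e-01, -8.06188899e-04, -1.88848408e-04]), 'contact_force': array([-0.53561113, -0.35072779, -0.48541563]), 'wrist_torque': array([0.00816648, 0.01379846, 0.01798183]), 'gripper_force': 0.0, 'grip_width': 0.09288894806539152}
```

View pics/scene0.png

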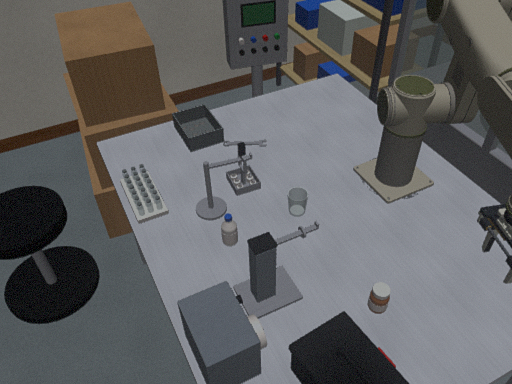

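View pics/top0.png

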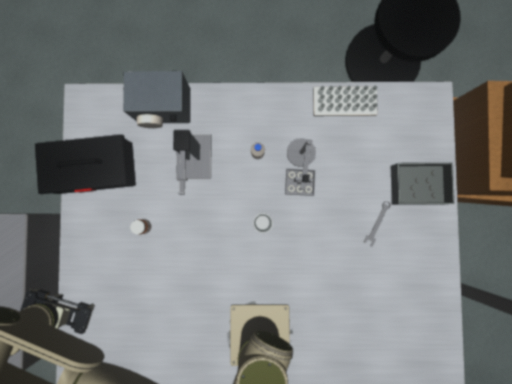

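The scene view shows the drying hook with the carrier at about (245,160) and the weigh column at (262,265), its arm running to (317,226). In the top view the carrier is at (300,180), the weigh arm runs from (182,150) to (182,193), the beaker is at (262,222) and the bottle at (258,150).

Run:
```python
from h import *
for n in("top","scene"):
    f=np.load(f'pics/{n}0.npz'); W=cloud(n,f['d']); p=f['p'].astype(int)
    def show(nm,m):
        q=W[m]; q=q[~np.isnan(q[:,0])]
        if len(q)<3: print(n,nm,len(q));return
        r=cv2.minAreaRect(q[:,:2].astype(np.float32)*1000)
        print(n,nm,len(q),'med',np.median(q,0).round(4),'min',np.percentile(q,3,0).round(3),'max',np.percentile(q,97,0).round(3),'rect',np.round(r[0],1),np.round(r[1],1),round(r[2],1))
        return q
    x,y,z=W[...,0],W[...,1],W[...,2]
    C=(x>.45)&(x<.9)
    dry=C&(y<0)&(y>-.25)
    show('grip',dry&(z>.228)&(z<.30)&(p.sum(2)<150))
    a=show('dryhi',dry&(z>.185)&(z<.222))
    show('hdr',dry&(z>.207)&(z<.225))
    show('tray',dry&(z>.08)&(z<.135))
    wy=C&(y>.1)&(y<.4)
    b=show('weigharm',wy&(z>.212)&(z<.236))
    if b is not None:
        print(cv2.fitLine(b[:,:2].astype(np.float32),cv2.DIST_HUBER,0,.01,.01).ravel().round(4))
        bb=b[np.argsort(b[:,0])]; print(bb[::max(1,len(bb)//45)].round(3).tolist())
    show('col',wy&(z>.24)&(z<.26))
    if a is not None: aa=a[np.argsort(a[:,0])]; print(aa[::max(1,len(aa)//40)].round(3).tolist())
    show('beaker',(x<.62)&(x>.5)&(y>-.1)&(y<.1)&(z>.02)&(z<.12)); show('bottle',(x>.7)&(x<.95)&(y>-.05)&(y<.12)&(z>.02)&(z<.15))
for n,(a,b,c,d) in {'top':(150,110,330,240),'scene':(190,125,340,320)}.items():
    im=cv2.imread(f'pics/{n}0.png')[b:d,a:c]; cv2.imwrite(f'pics/{n}c.png',cv2.resize(im,None,fx=4 if n=='top' else 3,fy=4 if n=='top' else 3,interpolation=cv2.INTER_CUBIC))
```

```text
top grip 1
top dryhi 276 med [ 0.599  -0.1518  0.1997] min [ 0.523 -0.167  0.194] max [ 0.678 -0.12   0.218] rect [ 600.2 -141.5] [160.5  55.7] 2.0
top hdr 73 med [ 0.5549 -0.1538  0.2145] min [ 0.521 -0.168  0.208] max [ 0.681 -0.118  0.22 ] rect [ 599.3 -157.2] [ 52.7 161.4] 72.7
top tray 651 med [ 0.5514 -0.1316  0.095 ] min [ 0.509 -0.191  0.085] max [ 0.674 -0.005  0.12 ] rect [599.7 -95.3] [201.6 176.7] 85.8
top weigharm 251 med [0.5847 0.2454 0.2247] min [0.509 0.22  0.22 ] max [0.682 0.253 0.234] rect [604.7 247.3] [ 44.7 199. ] 85.0
[ 0.9993 -0.0379  0.5905  0.2436]
[[0.505, 0.242, 0.223], [0.508, 0.246, 0.235], [0.514, 0.238, 0.23], [0.518, 0.242, 0.227], [0.521, 0.248, 0.228], [0.524, 0.251, 0.228], [0.527, 0.239, 0.227], [0.53, 0.248, 0.226], [0.533, 0.239, 0.226], [0.536, 0.239, 0.228], [0.54, 0.248, 0.226], [0.543, 0.245, 0.23], [0.546, 0.242, 0.227], [0.549, 0.251, 0.23], [0.552, 0.237, 0.235], [0.552, 0.229, 0.227], [0.556, 0.233, 0.227], [0.559, 0.252, 0.224], [0.562, 0.243, 0.224], [0.566, 0.24, 0.222], [0.569, 0.246, 0.222], [0.572, 0.252, 0.224], [0.575, 0.252, 0.
[... 4494 characters left out ...]
17, -0.142, 0.197], [0.62, -0.145, 0.191], [0.626, -0.146, 0.201], [0.63, -0.152, 0.199], [0.635, -0.157, 0.202], [0.64, -0.147, 0.194], [0.646, -0.148, 0.204], [0.65, -0.149, 0.192], [0.654, -0.148, 0.195], [0.66, -0.158, 0.202], [0.664, -0.157, 0.2], [0.668, -0.152, 0.21], [0.671, -0.17, 0.21], [0.673, -0.152, 0.194], [0.676, -0.151, 0.209], [0.678, -0.151, 0.185], [0.68, -0.16, 0.2], [0.682, -0.157, 0.194], [0.685, -0.155, 0.205]]
scene beaker 178 med [ 0.5582 -0.092   0.1042] min [ 0.514 -0.098  0.086] max [ 0.6   -0.087  0.118] rect [557.1 -91.8] [12.1 92.4] 87.4
scene bottle 27 med [0.701  0.0111 0.0529] min [0.7   0.001 0.025] max [0.703 0.019 0.075] rect [701.4  10.4] [ 2.4 21.1] 1.2
```

View pics/topc.png

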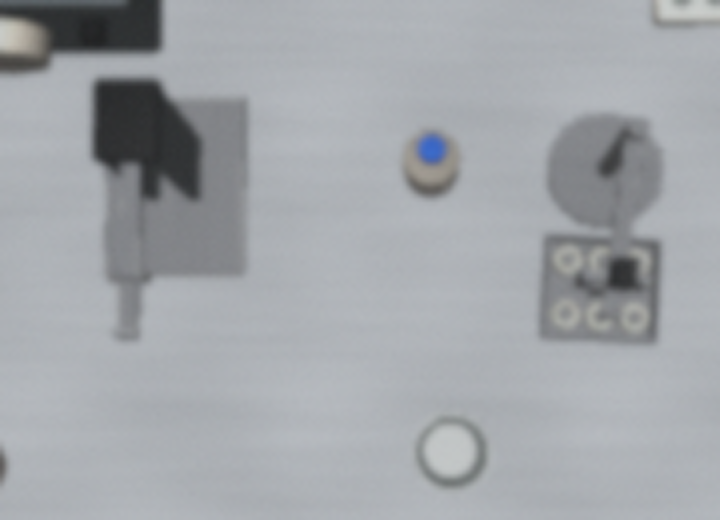

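View pics/scenec.png

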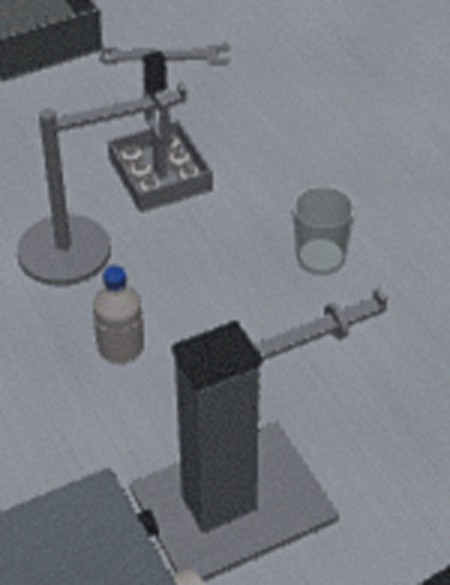

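The crops confirm the layout. The grip block is at top pixel (305,178). The free weigh saddle lies between the lip (181,194) and the collar (181,179). I'll refine it with fits.

Run:
```python
from h import *
def fit(q,nm):
    l=cv2.fitLine(q.astype(np.float32),cv2.DIST_HUBER,0,.001,.001).ravel(); l*=np.sign(l[0]) if 0 else 1
    s=l[1]/l[0]; print(nm,len(q),'slope',s.round(4),'y at x:',[(X,(l[3]+s*(X-l[2])).round(4)) for X in(.53,.6)])
for n in("top","scene"):
    f=np.load(f'pics/{n}0.npz'); W=cloud(n,f['d']); p=f['p'].astype(int); x,y,z=W[...,0],W[...,1],W[...,2]
    m=(z>.217)&(z<.232)&(y>.235)&(y<.262)&(((x>.515)&(x<.545))|((x>.565)&(x<.635))); fit(W[m][:,:2],n+' weigh')
    m=(z>.19)&(z<.207)&(y>-.19)&(y<-.11)&(x>.575)&(x<.655); fit(W[m][:,:2],n+' dry')
    m=(z>.232)&(z<.25)&(y>.22)&(y<.28)&(x>.5)&(x<.6); print('lip/collar',W[m].round(3).tolist())
    m=(z>.11)&(z<.124)&(y>-.21)&(y<-.07)&(x>.49)&(x<.62); m=m&(z>.11); r=cv2.minAreaRect((W[m][:,:2]*1000).astype(np.float32)); print('tray',m.sum(),r)
    m=(z>.055)&(z<.126)&(y>-.21)&(y<-.07)&(x>.49)&(x<.62); M=cv2.morphologyEx(m.astype(np.uint8),cv2.MORPH_CLOSE,np.ones((5,5)))
    c=max(cv2.findContours(M,0,2)[0],key=cv2.contourArea).reshape(-1,2)
    if n=='top':
        q=np.array([ray(n,u,v,.118)[:2] for u,v in c])*1000; print('tray ray',cv2.minAreaRect(q.astype(np.float32)))
    # grip black
    g=(p.max(2)<60).astype(np.uint8); k=cv2.connectedComponentsWithStats(g)
    for i in range(1,k[0]):
        u,v=k[3][i]
        P=ray(n,u,v,.25)
        if abs(P[0]-.556)<.04 and abs(P[1]+.135)<.04:
            print('blk',k[2][i],k[3][i],P,ray(n,u,v,.261))
            vv,uu=np.where(k[1]==i); print(uu.min(),uu.max(),vv.min(),vv.max())
            Q=W[k[1]==i]; print(Q[:, :].round(3).tolist()[:70])
```

```text
top weigh 159 slope -0.0004 y at x: [(0.53, np.float32(0.2457)), (0.6, np.float32(0.2457))]
top dry 129 slope -0.1482 y at x: [(0.53, np.float32(-0.14)), (0.6, np.float32(-0.1503))]
lip/collar [[0.555, 0.256, 0.236], [0.555, 0.252, 0.239], [0.555, 0.249, 0.238], [0.555, 0.247, 0.236], [0.555, 0.243, 0.237], [0.555, 0.241, 0.235], [0.555, 0.237, 0.235], [0.552, 0.256, 0.234], [0.552, 0.253, 0.235], [0.551, 0.249, 0.238], [0.551, 0.246, 0.239], [0.551, 0.243, 0.237], [0.552, 0.24, 0.237], [0.552, 0.237, 0.235], [0.552, 0.234, 0.236], [0.511, 0.253, 0.235], [0.511, 0.249, 0.237], [0.511, 0.246, 0.237], [0.51, 0.242, 0.24], [0.511, 0.24, 0.238], [0.507, 0.252, 0.238], [0.508, 0.249, 0.237], [0.508, 0.246, 0.235], [0.508, 0.244, 0.233], [0.507, 0.24, 0.237]]
tray 121 ((553.4918823242188, -143.39169311523438), (100.26778411865234, 90.19988250732422), 86.99596405029297)
tray ray ((552.6533813476562, -141.924072265625), (102.05880737304688, 91.58983612060547), 86.54399871826172)
blk [303 176   5   5  22] [304.90909091 178.22727273] [ 0.55083965 -0.14037203  0.25      ] [ 0.54977921 -0.138812
[... 2652 characters left out ...]
133, 0.243], [0.565, -0.14, 0.242], [0.566, -0.13, 0.249], [0.563, -0.129, 0.249], [0.558, -0.133, 0.243], [0.553, -0.135, 0.241], [0.55, -0.135, 0.239], [0.548, -0.131, 0.241], [0.566, -0.14, 0.238], [0.562, -0.139, 0.237], [0.561, -0.134, 0.24], [0.557, -0.134, 0.238], [0.554, -0.135, 0.237], [0.552, -0.129, 0.24], [0.548, -0.132, 0.236], [0.563, -0.146, 0.228], [0.564, -0.135, 0.237], [0.561, -0.136, 0.235], [0.557, -0.136, 0.233], [0.554, -0.135, 0.233], [0.551, -0.133, 0.233], [0.546, -0.137, 0.228], [0.563, -0.147, 0.223], [0.566, -0.13, 0.236], [0.562, -0.133, 0.232], [0.558, -0.134, 0.231], [0.555, -0.134, 0.23], [0.551, -0.135, 0.227], [0.545, -0.139, 0.222], [0.564, -0.145, 0.221]]
```

Measured values:
- The grip is at (0.554, -0.141), with the carrier yawed about -0.055.
- The weigh seat is at (0.5315, 0.247) with yaw about 0. The column, collar and lip positions all agree with the given sizes.

I'll move above the grip next.

Call:
{"fn": "servo_tool", "kwargs": {
  "deltas": [
    [93,[0,0,50],[0,0,0]],
    [93,[0,0,50],[0,0,0]],
    [93,[10,-30,40],[0,0,0]],
    [93,[23,-45,10],[0,0,0.03]],
    [93,[25,-50,0],[0,0,0.03]]
  ],
  "newtons": 30
}}

```text
clock: 0.72
tcp_pos: [0.2317, 0.4488, 0.3333]
tool_rot: [0.115, 0.993, 0.001, 0.0]
contact_force: [0.5, -0.8, -0.4]
grip_width: 0.0932
gripper_force: 0.0
```

Call:
{"fn": "servo_tool", "kwargs": {
  "deltas": [
    [93,[27,-50,0],[0,0,0.03]],
    [93,[27,-50,0],[0,0,0.03]],
    [93,[27,-50,0],[0,0,0.03]],
    [93,[27,-50,0],[0,0,0.03]],
    [93,[27,-50,0],[0,0,0.03]]
  ]
}}

```text
clock: 1.35
tcp_pos: [0.3665, 0.1977, 0.332]
tool_rot: [0.041, 0.999, -0.0, -0.0]
contact_force: [0.6, 0.7, 0.1]
grip_width: 0.0929
gripper_force: 0.0
```

Call:
{"fn": "servo_tool", "kwargs": {
  "deltas": [
    [93,[27,-50,0],[0,0,0.028]],
    [93,[27,-50,0],[0,0,0]],
    [93,[27,-50,0],[0,0,0]],
    [93,[27,-50,0],[0,0,0]],
    [93,[0,0,0],[0,0,0]]
  ]
}}

```text
clock: 1.98
tcp_pos: [0.4746, -0.0038, 0.3309]
tool_rot: [0.03, 1.0, -0.0, -0.001]
contact_force: [-0.2, 0.5, -0.3]
grip_width: 0.093
gripper_force: 0.0
```

Call:
{"fn": "servo_tool", "kwargs": {
  "deltas": [
    [93,[26,-46,0],[0,0,0]],
    [93,[26,-46,0],[0,0,0]],
    [93,[27,-45,0],[0,0,0]],
    [93,[0,0,-20],[0,0,0]],
    [93,[0,0,0],[0,0,0]]
  ]
}}

```text
clock: 2.6
tcp_pos: [0.5522, -0.1367, 0.3098]
tool_rot: [0.027, 1.0, 0.001, -0.002]
contact_force: [-1.1, 0.8, 0.5]
grip_width: 0.0932
gripper_force: 0.0
```

Call:
{"fn": "servo_tool", "kwargs": {
  "deltas": [
    [93,[0,0,-30],[0,0,0]],
    [93,[0,0,-30],[0,0,0]],
    [93,[0,0,-18],[0,0,0]],
    [93,[0,0,-10],[0,0,0]],
    [93,[0,0,0],[0,0,0]]
  ]
}}

```text
clock: 3.22
tcp_pos: [0.5531, -0.1371, 0.2244]
tool_rot: [0.027, 1.0, 0.0, -0.0]
contact_force: [0.1, -0.4, 1.3]
grip_width: 0.093
gripper_force: 0.0
```

Run:
```python
from h import *
p,d=viewer.read_camera("scene"); cv2.imwrite('pics/s1.png',cv2.resize(p[100:230,160:330,::-1],None,fx=4,fy=4,interpolation=cv2.INTER_CUBIC))
s=manip.read_state(); print(s['tcp_pos'],s['contact_force'])
```

```text
[ 0.55345594 -0.13740727  0.22512481] [-1.06251401 -0.32987228 -0.23143505]
```

View pics/s1.png

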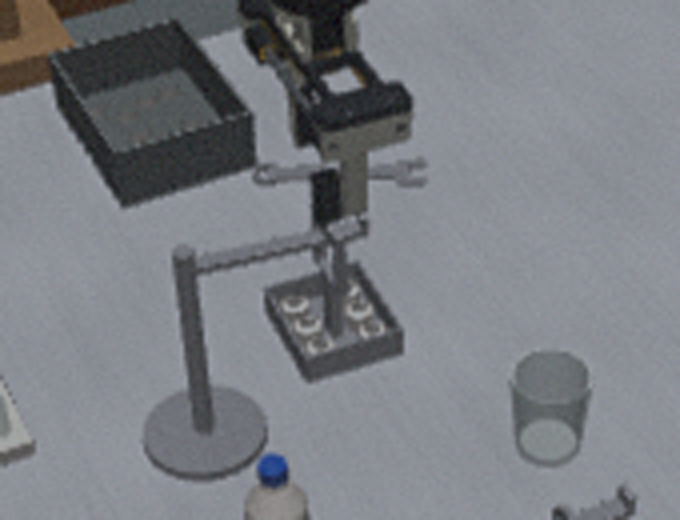

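The fingers straddle the black grip block (crop (325,200), near finger at (352,180)) above the header. I'll centre by -4 mm in y and close.

Call:
{"fn": "servo_tool", "kwargs": {
  "deltas": [
    [93,[1,-4,-2],[0,0,0]],
    [30,[0,0,0],[0,0,0]],
    [10,[0,0,0],[0,0,0]],
    [10,[0,0,0],[0,0,0]],
    [10,[0,0,0],[0,0,0]]
  ],
  "newtons": 40
}}

```text
clock: 3.9
tcp_pos: [0.5542, -0.1415, 0.2223]
tool_rot: [0.027, 1.0, 0.0, 0.0]
contact_force: [-0.6, 0.8, -1.2]
grip_width: 0.0574
gripper_force: 0.0
```

Call:
{"fn": "servo_tool", "kwargs": {
  "deltas": [
    [10,[0,0,0],[0,0,0]],
    [10,[0,0,0],[0,0,0]],
    [10,[0,0,0],[0,0,0]],
    [10,[0,0,0],[0,0,0]],
    [10,[0,0,0],[0,0,0]]
  ]
}}

```text
clock: 4.53
tcp_pos: [0.5542, -0.1416, 0.2223]
tool_rot: [0.027, 1.0, -0.0, 0.0]
contact_force: [0.4, -0.6, -0.7]
grip_width: 0.0146
gripper_force: 40.0
```

```bash
python3 -c "
from h import *
s=manip.read_state(); print(s['tcp_pos'],s['contact_force'],s['wrist_torque'],s['joint_efforts'])"
```

```text
[ 0.55417432 -0.14163773  0.22228259] [ 0.44870051 -0.64068008 -0.7443033 ] [-0.09494862 -0.00156032 -0.03363514] [ 3.76883503e-01 -5.16048896e+01 -4.93883729e+01  2.14448841e-01
  1.54113569e-01  7.53040276e-04]
```

Call:
{"fn": "servo_tool", "kwargs": {
  "deltas": [
    [10,[0,0,3],[0,0,0]],
    [10,[0,0,5],[0,0,0]],
    [10,[0,0,6],[0,0,0]],
    [10,[0,0,6],[0,0,0]],
    [10,[0,0,0],[0,0,0]]
  ]
}}

```text
clock: 5.15
tcp_pos: [0.5546, -0.1417, 0.2432]
tool_rot: [0.027, 1.0, -0.0, 0.001]
contact_force: [0.7, -0.2, -3.3]
grip_width: 0.0146
gripper_force: 40.0
```

Run:
```python
from h import *
p,d=viewer.read_camera("scene"); cv2.imwrite('pics/s2.png',cv2.resize(p[100:230,160:330,::-1],None,fx=4,fy=4,interpolation=cv2.INTER_CUBIC))
s=manip.read_state(); print(s['tcp_pos'],s['contact_force'],s['wrist_torque'],s['grip_width'])
W=cloud("scene",d); x,y,z=W[...,0],W[...,1],W[...,2]
m=(z>.127)&(z<.15)&(y>-.21)&(y<-.07)&(x>.49)&(x<.62); print('rim',m.sum(),np.median(W[m],0),cv2.minAreaRect((W[m][:,:2]*1000).astype(np.float32)))
```

```text
[ 0.55439661 -0.14158488  0.2426654 ] [ 0.15141923  0.56703286 -3.81337813] [ 0.02057717 -0.09082319 -0.04790801] 0.014166344209073296
rim 285 [ 0.55945658 -0.13467212  0.1329783 ] ((555.4883422851562, -141.08169555664062), (107.79810333251953, 93.1353530883789), 87.58846282958984)
```

View pics/s2.png

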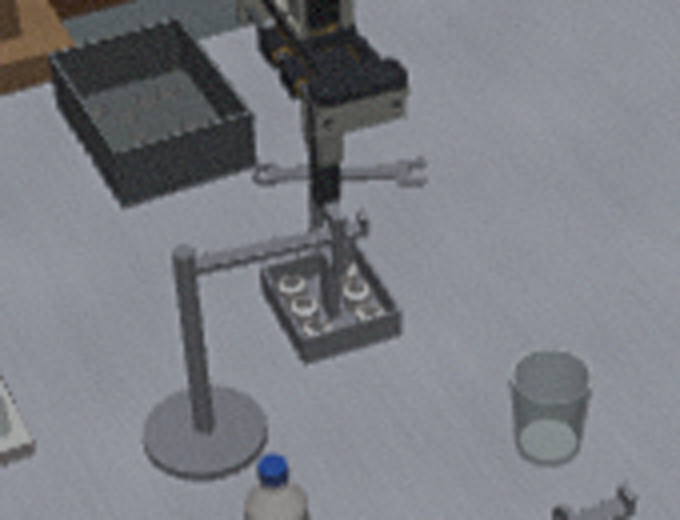

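The carrier is gripped and level, raised 20.5 mm, and weighs about 3 N. I'll move it back past the lip along the arm, then up.

Call:
{"fn": "servo_tool", "kwargs": {
  "deltas": [
    [10,[-8,1,0],[0,0,0]],
    [10,[-16,2,0],[0,0,0]],
    [10,[-18,2,0],[0,0,0]],
    [10,[-18,2,0],[0,0,0]],
    [10,[-15,2,0],[0,0,0]]
  ]
}}

```text
clock: 5.82
tcp_pos: [0.4779, -0.1323, 0.2419]
tool_rot: [0.027, 1.0, 0.0, -0.0]
contact_force: [-1.1, -0.6, -2.6]
grip_width: 0.0147
gripper_force: 40.0
```

Call:
{"fn": "servo_tool", "kwargs": {
  "deltas": [
    [10,[-15,2,0],[0,0,0]],
    [10,[-8,4,5],[0,0,0]],
    [10,[0,12,12],[0,0,0.01]],
    [10,[0,25,15],[0,0,0.01]],
    [10,[0,32,10],[0,0,0.01]]
  ]
}}

```text
clock: 6.45
tcp_pos: [0.4568, -0.0565, 0.2861]
tool_rot: [0.012, 1.0, -0.0, 0.001]
contact_force: [-0.3, -0.6, -3.5]
grip_width: 0.0149
gripper_force: 40.0
```

Call:
{"fn": "servo_tool", "kwargs": {
  "deltas": [
    [10,[0,36,0],[0,0,0.01]],
    [10,[0,36,0],[0,0,0.015]],
    [10,[0,36,0],[0,0,0]],
    [10,[0,36,0],[0,0,0]],
    [10,[0,36,0],[0,0,0]]
  ]
}}

```text
clock: 7.08
tcp_pos: [0.4563, 0.1246, 0.2853]
tool_rot: [-0.001, 1.0, 0.0, 0.001]
contact_force: [0.4, 0.3, -4.3]
grip_width: 0.0147
gripper_force: 40.0
```

Call:
{"fn": "servo_tool", "kwargs": {
  "deltas": [
    [10,[0,32,0],[0,0,0]],
    [10,[0,26,0],[0,0,0]],
    [10,[0,15,0],[0,0,0]],
    [10,[0,5,0],[0,0,0]],
    [10,[0,0,0],[0,0,0]]
  ]
}}

```text
clock: 7.7
tcp_pos: [0.4562, 0.2003, 0.2844]
tool_rot: [-0.0, 1.0, -0.0, 0.0]
contact_force: [-0.1, -0.1, -3.4]
grip_width: 0.0145
gripper_force: 40.0
```

Call:
{"fn": "servo_tool", "kwargs": {
  "deltas": [
    [10,[0,12,-4],[0,0,0]],
    [10,[0,20,-7],[0,0,0]],
    [10,[0,12,-6],[0,0,0]],
    [10,[0,2,0],[0,0,0]],
    [10,[0,0,0],[0,0,0]]
  ]
}}

```text
clock: 8.32
tcp_pos: [0.4561, 0.2466, 0.2672]
tool_rot: [-0.0, 1.0, -0.0, -0.0]
contact_force: [-0.0, 0.2, -3.0]
grip_width: 0.0143
gripper_force: 40.0
```

Run:
```python
from h import *
s=manip.read_state(); print(s['tcp_pos'],s['contact_force'],s['wrist_torque'],s['grip_width'])
for n in("top","scene"):
    p,d=viewer.read_camera(n); W=cloud(n,d); x,y,z=W[...,0],W[...,1],W[...,2]
    if n=="scene": cv2.imwrite('pics/s3.png',cv2.resize(p[180:340,220:400,::-1],None,fx=4,fy=3.7,interpolation=cv2.INTER_CUBIC))
    m=(z>.148)&(z<.172)&(y>.17)&(y<.32)&(x>.38)&(x<.54); print(n,'rim',m.sum(),np.median(W[m],0),cv2.minAreaRect((W[m][:,:2]*1000).astype(np.float32)))
    m=(z>.214)&(z<.232)&(y>.23)&(y<.265)&(x>.514)&(x<.545); print('arm',m.sum(),np.median(W[m],0))
    m=(z>.24)&(z<.265)&(y>.2)&(y<.3)&(x>.43)&(x<.48); print('hdr',m.sum(),np.median(W[m],0),np.nanpercentile(W[m],[3,97],0)) if m.sum() else 0
```

```text
[0.4560505  0.24660465 0.26715439] [-0.04202059  0.21500486 -2.95443398] [ 0.02647203 -0.01631279  0.03849871] 0.014345000787108497
top rim 43 [0.46857986 0.23750612 0.16141746] ((455.11431884765625, 224.15670776367188), (87.2795639038086, 59.69845962524414), 0.5694085955619812)
arm 49 [0.52762351 0.24548814 0.22413683]
hdr 20 [0.45711646 0.22246444 0.25963826] [[0.45106361 0.2167671  0.2477554 ]
 [0.46027731 0.22899863 0.26423478]]
scene rim 467 [0.46014247 0.25460407 0.15519128] ((458.2615966796875, 246.31149291992188), (93.24803924560547, 104.11042785644531), 1.6520928144454956)
arm 64 [0.53001235 0.250873   0.22281226]
hdr 96 [0.45931776 0.25637755 0.25559111] [[0.45114638 0.21919869 0.24199306]
 [0.46434583 0.27507541 0.26403866]]
```

View pics/s3.png

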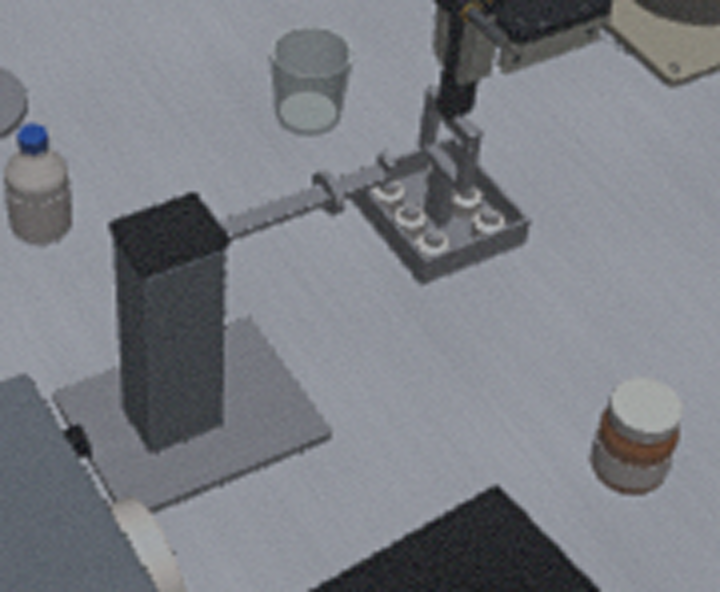

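The carrier sits in front of the lip, level and in line with the arm (eye near crop (450,140), lip (385,160)). I'll advance it over the saddle.

Call:
{"fn": "servo_tool", "kwargs": {
  "deltas": [
    [10,[6,0,0],[0,0,0]],
    [10,[12,0,0],[0,0,0]],
    [10,[14,0,0],[0,0,0]],
    [10,[14,0,0],[0,0,0]],
    [10,[13,0,0],[0,0,0]]
  ]
}}

```text
clock: 9.05
tcp_pos: [0.5163, 0.2463, 0.267]
tool_rot: [0.0, 1.0, -0.0, -0.0]
contact_force: [0.2, 0.5, -3.1]
grip_width: 0.0144
gripper_force: 40.0
```

Call:
{"fn": "servo_tool", "kwargs": {
  "deltas": [
    [10,[10,0,0],[0,0,0]],
    [10,[5,0,0],[0,0,0]],
    [10,[0,0,-3],[0,0,0]],
    [10,[0,0,-3],[0,0,0]],
    [10,[0,0,0],[0,0,0]]
  ]
}}

```text
clock: 9.68
tcp_pos: [0.5296, 0.2465, 0.2608]
tool_rot: [-0.0, 1.0, -0.0, -0.0]
contact_force: [0.2, -0.4, -1.8]
grip_width: 0.0146
gripper_force: 40.0
```

Run:
```python
from h import *
s=manip.read_state(); print(s['tcp_pos'],s['contact_force'],s['wrist_torque'],s['grip_width'])
p,d=viewer.read_camera("scene"); W=cloud("scene",d); x,y,z=W[...,0],W[...,1],W[...,2]
cv2.imwrite('pics/s4.png',cv2.resize(p[180:290,240:370,::-1],None,fx=5,fy=5,interpolation=cv2.INTER_CUBIC))
m=(z>.214)&(z<.24)&(y>.235)&(y<.265)&(x>.565)&(x<.63); print('arm',m.sum(),np.median(W[m],0))
```

```text
[0.52963048 0.24650449 0.2608323 ] [ 0.19644112 -0.39556913 -1.76867507] [0.02898109 0.01004687 0.01587222] 0.014557150773688793
arm 140 [0.59809392 0.25053674 0.22306622]
```

View pics/s4.png

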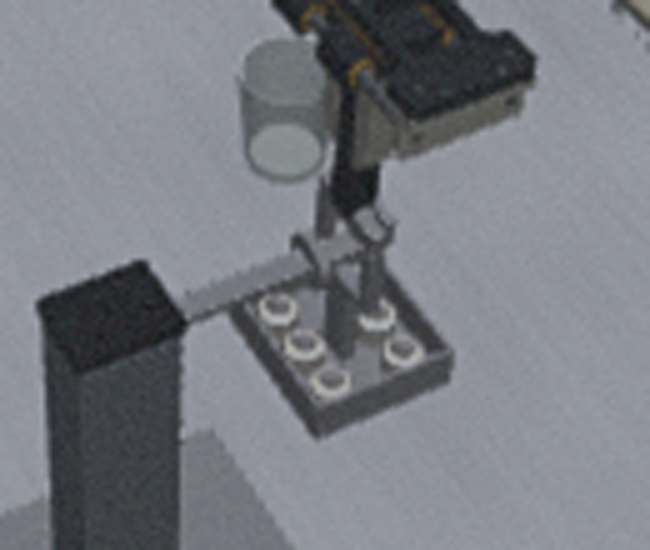

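It is over the saddle with clearance between lip and collar. I'll average the wrist force to get the weight.

```bash
cat >> h.py <<'E'
def avg(k):
    F=[];Z=[];P=[]
    for _ in range(k):
        p,d=viewer.read_camera("scene"); s=manip.read_state(); F.append(s['contact_force']);Z.append(s['wrist_torque']);P.append(s['tcp_pos'])
    F=np.array(F); print('t',s['clock'],'F',F.mean(0).round(3),'sem',(F.std(0)/k**.5).round(3),'T',np.mean(Z,0).round(4),'tcp',np.mean(P,0).round(5)); return p,d
E
python3 -c "
from h import *
avg(25)"
```

```text
t 10.975 F [ 0.028 -0.101 -3.255] sem [0.087 0.1   0.104] T [ 0.0258 -0.0038 -0.0111] tcp [0.53014 0.24649 0.26129]
```

Call:
{"fn": "servo_tool", "kwargs": {
  "deltas": [
    [10,[1,0,-2],[0,0,0]],
    [10,[0,0,-3],[0,0,0]],
    [10,[0,0,-3],[0,0,0]],
    [10,[0,0,-2],[0,0,0]],
    [10,[0,0,-1],[0,0,0]]
  ]
}}

```text
clock: 11.6
tcp_pos: [0.5311, 0.2464, 0.25]
tool_rot: [-0.0, 1.0, -0.0, -0.0]
contact_force: [-0.6, -0.6, -2.9]
grip_width: 0.0146
gripper_force: 40.0
```

Call:
{"fn": "servo_tool", "kwargs": {
  "deltas": [
    [10,[0,0,-1],[0,0,0]],
    [10,[0,0,-1],[0,0,0]],
    [10,[0,0,-1],[0,0,0]],
    [10,[0,0,-1],[0,0,0]],
    [10,[0,0,-1],[0,0,0]]
  ]
}}

```text
clock: 12.22
tcp_pos: [0.5312, 0.2465, 0.2453]
tool_rot: [-0.0, 1.0, 0.0, 0.0]
contact_force: [0.5, -0.2, -2.2]
grip_width: 0.0146
gripper_force: 40.0
```

Call:
{"fn": "servo_tool", "kwargs": {
  "deltas": [
    [10,[0,0,-1],[0,0,0]],
    [10,[0,0,-1.5],[0,0,0]],
    [10,[0,0,-1.5],[0,0,0]],
    [10,[0,0,-1.5],[0,0,0]],
    [10,[0,0,-1.5],[0,0,0]]
  ]
}}

```text
clock: 12.85
tcp_pos: [0.5312, 0.2465, 0.2382]
tool_rot: [-0.0, 1.0, -0.0, 0.0]
contact_force: [-0.1, -0.2, -0.9]
grip_width: 0.0146
gripper_force: 40.0
```

Run:
```python
from h import *
p,d=avg(12); W=cloud("scene",d); x,y,z=W[...,0],W[...,1],W[...,2]
m=(z>.19)&(z<.24)&(y>.24)&(y<.256)&(x>.565)&(x<.63); print('arm',m.sum(),np.median(W[m],0))
```

```text
t 13.45 F [ 0.08  -0.24  -1.366] sem [0.181 0.155 0.138] T [ 0.0164 -0.02    0.0029] tcp [0.53117 0.24648 0.23825]
arm 125 [0.59723618 0.24995798 0.21385719]
```

Call:
{"fn": "servo_tool", "kwargs": {
  "deltas": [
    [10,[0,0,-1.5],[0,0,0]],
    [10,[0,0,-1.5],[0,0,0]],
    [10,[0,0,-2],[0,0,0]],
    [10,[0,0,-2],[0,0,0]],
    [10,[0,0,-1],[0,0,0]]
  ]
}}

```text
clock: 14.08
tcp_pos: [0.5311, 0.2465, 0.2301]
tool_rot: [-0.0, 1.0, -0.0, -0.0]
contact_force: [-0.3, -0.5, -1.1]
grip_width: 0.0145
gripper_force: 40.0
```

Run:
```python
from h import *
p,d=avg(25); W=cloud("scene",d); x,y,z=W[...,0],W[...,1],W[...,2]
m=(z>.18)&(z<.24)&(y>.24)&(y<.256)&(x>.565)&(x<.63); print('arm',m.sum(),np.median(W[m],0))
```

```text
t 15.325 F [ 0.036 -0.209 -0.449] sem [0.089 0.125 0.1  ] T [-0.0189 -0.0188 -0.0004] tcp [0.53117 0.24648 0.23026]
arm 117 [0.59669051 0.24947265 0.20622813]
```

Call:
{"fn": "servo_tool", "kwargs": {
  "deltas": [
    [10,[0,0,-1],[0,0,0]],
    [10,[0,0,-1],[0,0,0]],
    [10,[0,0,-1],[0,0,0]],
    [10,[0,0,-0.5],[0,0,0]],
    [10,[0,0,0],[0,0,0]]
  ]
}}

```text
clock: 15.95
tcp_pos: [0.5311, 0.2465, 0.2267]
tool_rot: [-0.0, 1.0, -0.0, -0.0]
contact_force: [0.5, -0.0, -0.5]
grip_width: 0.0146
gripper_force: 40.0
```

Run:
```python
from h import *
p,d=avg(40); W=cloud("scene",d); x,y,z=W[...,0],W[...,1],W[...,2]
m=(z>.18)&(z<.24)&(y>.24)&(y<.256)&(x>.565)&(x<.63); print('arm',m.sum(),np.median(W[m],0))
cv2.imwrite('pics/s5.png',cv2.resize(p[180:290,240:370,::-1],None,fx=5,fy=5,interpolation=cv2.INTER_CUBIC))
```

```text
t 17.95 F [-0.054 -0.403 -0.088] sem [0.077 0.085 0.071] T [-0.0182 -0.0104  0.0041] tcp [0.53116 0.24648 0.22675]
arm 119 [0.59666781 0.24976642 0.20258074]
```

View pics/s5.png

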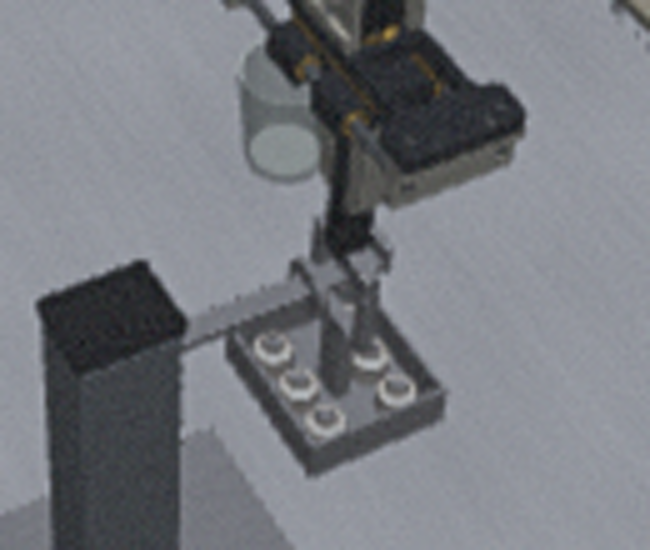

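The eye is seated on the arm, which the camera shows sunk 20.4 mm, and the wrist load is near zero. I'll go down 1 mm more, since the free-weight reading came out slightly higher, then soften the grip and check.

Call:
{"fn": "servo_tool", "kwargs": {
  "deltas": [
    [10,[0,0,-0.5],[0,0,0]],
    [10,[0,0,-0.5],[0,0,0]],
    [10,[0,0,0],[0,0,0]],
    [10,[0,0,0],[0,0,0]],
    [10,[0,0,0],[0,0,0]]
  ],
  "newtons": 20
}}

```text
clock: 18.58
tcp_pos: [0.5311, 0.2465, 0.2257]
tool_rot: [-0.0, 1.0, -0.0, -0.0]
contact_force: [0.4, -0.3, -0.1]
grip_width: 0.0153
gripper_force: 20.0
```

Call:
{"fn": "servo_tool", "kwargs": {
  "deltas": [
    [10,[0,0,0],[0,0,0]],
    [10,[0,0,0],[0,0,0]],
    [10,[0,0,0],[0,0,0]],
    [10,[0,0,0],[0,0,0]],
    [10,[0,0,0],[0,0,0]]
  ],
  "newtons": 5
}}

```text
clock: 19.2
tcp_pos: [0.5312, 0.2465, 0.2257]
tool_rot: [-0.0, 1.0, 0.0, 0.0]
contact_force: [0.3, 0.0, -1.2]
grip_width: 0.0161
gripper_force: 5.0
```

Run:
```python
from h import *
p,d=avg(30); W=cloud("scene",d); x,y,z=W[...,0],W[...,1],W[...,2]
m=(z>.18)&(z<.24)&(y>.24)&(y<.256)&(x>.565)&(x<.63); print('arm',m.sum(),np.median(W[m],0),manip.read_state()['grip_width'])
```

```text
t 20.7 F [ 0.049 -0.614  0.074] sem [0.083 0.094 0.075] T [-0.0662 -0.0041 -0.0047] tcp [0.53116 0.24648 0.22574]
arm 119 [0.59599789 0.24963816 0.20137857] 0.01591341912501784
```

Vertical load is zero within noise, so I'll release slowly.

Call:
{"fn": "servo_tool", "kwargs": {
  "deltas": [
    [15.5,[0,0,0],[0,0,0]],
    [16,[0,0,0],[0,0,0]],
    [16.5,[0,0,0],[0,0,0]],
    [17,[0,0,0],[0,0,0]],
    [18,[0,0,0],[0,0,0]]
  ],
  "newtons": 3
}}

```text
clock: 21.32
tcp_pos: [0.5312, 0.2465, 0.2257]
tool_rot: [-0.0, 1.0, 0.0, 0.0]
contact_force: [0.3, -0.3, 0.1]
grip_width: 0.0179
gripper_force: 0.1
```

Run:
```python
from h import *
p,d=avg(12); W=cloud("scene",d); x,y,z=W[...,0],W[...,1],W[...,2]
m=(z>.18)&(z<.24)&(y>.24)&(y<.256)&(x>.565)&(x<.63); s=manip.read_state(); print('arm',m.sum(),np.median(W[m],0),s['grip_width'],s['gripper_force'])
```

```text
t 21.925 F [ 0.119 -0.5   -0.129] sem [0.098 0.125 0.088] T [-0.0255 -0.0061  0.0076] tcp [0.53116 0.24649 0.22573]
arm 125 [0.59929653 0.24967346 0.20139938] 0.01840252071732406 0.11473545804619789
```

Call:
{"fn": "servo_tool", "kwargs": {
  "deltas": [
    [19,[0,0,0],[0,0,0]],
    [21,[0,0,0],[0,0,0]],
    [23,[0,0,0],[0,0,0]],
    [26,[0,0,0],[0,0,0]],
    [30,[0,0,0],[0,0,0]]
  ]
}}

```text
clock: 22.55
tcp_pos: [0.5312, 0.2465, 0.2257]
tool_rot: [-0.0, 1.0, -0.0, 0.0]
contact_force: [-0.3, -0.1, -0.8]
grip_width: 0.0293
gripper_force: 0.0
```

Call:
{"fn": "servo_tool", "kwargs": {
  "deltas": [
    [36,[0,0,0],[0,0,0]],
    [42,[0,0,0],[0,0,0]],
    [48,[0,0,0],[0,0,0]],
    [50,[0,0,0],[0,0,0]],
    [50,[0,0,0],[0,0,0]]
  ]
}}

```text
clock: 23.18
tcp_pos: [0.5312, 0.2465, 0.2258]
tool_rot: [-0.0, 1.0, 0.0, 0.0]
contact_force: [0.8, -0.6, -0.7]
grip_width: 0.05
gripper_force: 0.0
```

Run:
```python
from h import *
p,d=avg(8); W=cloud("scene",d); x,y,z=W[...,0],W[...,1],W[...,2]
m=(z>.17)&(z<.24)&(y>.24)&(y<.256)&(x>.565)&(x<.63); s=manip.read_state(); print('arm',m.sum(),np.median(W[m],0),s['grip_width'],s['gripper_force'])
cv2.imwrite('pics/s6.png',cv2.resize(p[180:290,240:370,::-1],None,fx=5,fy=5,interpolation=cv2.INTER_CUBIC))
```

```text
t 23.575 F [-0.098  0.164 -0.025] sem [0.061 0.169 0.18 ] T [0.0004 0.0025 0.0083] tcp [0.53116 0.24648 0.22574]
arm 120 [0.59782155 0.24989945 0.20095898] 0.05017743514124362 0.0
```

View pics/s6.png

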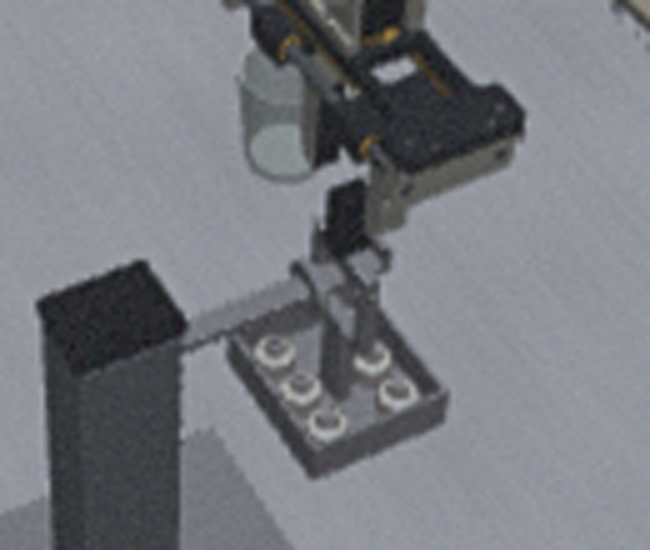

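The fingers are clear of the block (crop (345,215)). The carrier hangs level and the hook stayed still. I'll retract upward and hand in.

Call:
{"fn": "servo_tool", "kwargs": {
  "deltas": [
    [60,[0,0,0],[0,0,0]],
    [70,[0,0,4],[0,0,0]],
    [70,[0,0,12],[0,0,0]],
    [70,[0,0,20],[0,0,0]],
    [70,[0,0,30],[0,0,0]]
  ]
}}

```text
clock: 24.2
tcp_pos: [0.531, 0.2464, 0.2932]
tool_rot: [-0.0, 1.0, -0.0, -0.0]
contact_force: [-0.1, 0.3, 0.6]
grip_width: 0.07
gripper_force: 0.0
```

Call:
{"fn": "servo_tool", "kwargs": {
  "deltas": [
    [70,[0,0,30],[0,0,0]],
    [70,[0,0,20],[0,0,0]],
    [70,[0,0,0],[0,0,0]],
    [70,[0,0,0],[0,0,0]],
    [70,[0,0,0],[0,0,0]]
  ]
}}

```text
clock: 24.82
tcp_pos: [0.5307, 0.2463, 0.3405]
tool_rot: [-0.0, 1.0, -0.0, -0.001]
contact_force: [0.0, 0.4, 0.1]
grip_width: 0.0701
gripper_force: 0.0
```

Run:
```python
from h import *
for k in range(2):
    p,d=viewer.read_camera("scene"); W=cloud("scene",d); x,y,z=W[...,0],W[...,1],W[...,2]
    m=(z>.17)&(z<.24)&(y>.24)&(y<.256)&(x>.565)&(x<.63); print('arm',np.median(W[m],0))
    m=(z>.195)&(z<.28)&(y>.2)&(y<.3)&(x>.5)&(x<.56)&(p.max(2)<60); print('grip',m.sum(),np.median(W[m],0),np.percentile(W[m],[3,97],0))
    m=(z>.08)&(z<.105+.02)&(y>.15)&(y<.35)&(x>.45)&(x<.6); print('tray',cv2.minAreaRect((W[m][:,:2]*1000).astype(np.float32)))
print(order.close_job())
```

```text
arm [0.59588712 0.24923196 0.20134659]
grip 117 [0.53485095 0.2526418  0.24635984] [[0.52229161 0.24070165 0.21095377]
 [0.54207501 0.25636429 0.26553813]]
tray ((530.8246459960938, 248.36651611328125), (93.53152465820312, 106.03182983398438), 0.08210606127977371)
arm [0.5964907  0.24911393 0.20136871]
grip 114 [0.53562834 0.25264555 0.24645354] [[0.52268292 0.24110206 0.2211233 ]
 [0.54244716 0.25575967 0.26381885]]
tray ((531.3201293945312, 246.96795654296875), (92.204345703125, 105.60868835449219), 0.229127898812294)
the job is handed in; nothing more can be done
None
```

The carrier now hangs released and still on the weigh hook, sunk about 21.6 mm by camera; the hook did not visibly move when I let go, and the job is handed in at about 25 s, with the judge's result not shown.

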